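# Zero the photometer and hold its shutter open at the mark

## Robot

A 7-joint arm with a two-finger parallel gripper is mounted at the origin on the work surface. World frame = base frame: x ahead of the robot, y to its left, z up, the work surface at z = 0. Lengths are in m, angles in rad, forces in N, time in s.
With the tool pointing down it reaches from about 0.425 to 0.95 m from the base axis. Payload 4.7 kg.
Tool frame: the origin (TCP) lies on the centre line of the jaws, within the pads' length; the fingertips stand robot.nose_length ahead of it and the grasp point (between the pads) lies 8 mm behind it (robot.nose_length is the distance from the TCP to the fingertips, in m); z points along the fingers, y is the line along which they close (so a half turn about z gives the same grasp; the last joint's range is limited). The gripper opens to 85 mm and grips with 20 to 120 N. Pads are 22 mm wide; open, the fingers measure 114 mm over their backs; the gripper's body (76 mm by 85 mm) begins 54 mm behind the grasp point. The pads swing forward as they close: fully open they stand 13 mm farther back than shut.
Start: joints at [1.239, 0.469, -0.049, 1.532, 0.024, 1.141, -0.082], TCP at [0.201, -0.644, 0.242] pointing down, gripper open.
Joint ranges: [-2.59, 2.59], [-0.33, 1.99], [-1.39, 1.29], [0.1, 2.45], [-1.04, 4.18], [0.21, 1.99], [-2.66, 2.66]. Speed limits (rad/s): [2.57, 2.57, 3.14, 3.14, 3.14, 3.14, 3.14].

## Interface

Orientations are given as [roll, pitch, yaw] about the fixed x, y, z axes, in that order (R = Rz(yaw) Ry(pitch) Rx(roll)).
In Python, from plant import robot gives the robot as it stands. Calls block until the motion is done:
- robot.goto(position, orientation): joint-space move of the TCP to a pose.
- robot.move_straight(position, vel=0.15, attitude=None, contact_N=None): straight line of the TCP; attitude=None keeps the orientation; vel is the mean speed in m/s. With contact_N (N) it stops when the force on the tool has changed by that much, and returns True; else False.
- robot.move_joints(angles): joint-space move.
- robot.grip(opening, strength=None): opening from 0.0 (shut) to 1.0 (fully open); strength is the grip in N (None keeps the last); returns when the fingers have stopped.
- robot.sleep(seconds).
- robot.inverse_kinematics(position, orientation): joint angles nearest the present ones, or None.
- robot.sense(): the state.
- robot.grab_frame(name): name is "scene" or "top"; returns a dict with "image" (420x560x3 uint8, red, green, blue), "range_z" (420x560 float32, m along the optical axis (not along the pixel's ray), 0 where there is no reading), "fx", "fy", "cx", "cy" (pixels), "R" (3x3) and "t" (3): a world point X has camera coordinates R X + t. Camera axes: x right, y down, z forward; pixel columns grow to the right and rows downward; lengths in m; the calibration is good to about 2 mm. A picture is of the moment at which its call begins.
A pose or a line that the arm cannot do raises robot.IKError and nothing moves.
- robot.close_job(): hands the job in; it is judged then, once.
The state is a dict: "t": time; "joint_pos": joint angles; "joint_velocities": joint speeds; "effort": joint torques, N m; "tcp_pos": TCP position; "tcp_rot": TCP orientation; "wrist_force": force on the tool from outside, world axes, zero at the start; "torque": the same for the moment, N m; "opening": opening from 0.0 (shut) to 1.0 (fully open); "gripper_force": force on a finger pad.
Only numpy, scipy, OpenCV 4.12 (cv2) and the standard library are available. Lean on these libraries where they do the work, as an engineer would, in place of code of your own. Each camera call takes 0.05 s, during which the arm holds its last target. There are 200 camera calls.

## Task

Zero the photometer and open its shutter for a reading: with the shutter still shut, press the blue plunger of the grey zeroing pod all the way down to its stop and let it come fully up again. Then take the black post of the shutter slide, pull it straight out of the optical head until the red pointer stands level with the green clip on the scale (not the yellow one), and hold it steady there: the spring shuts it if you let go, so finish still holding the post at the mark. Leave the two bottles and the beaker standing where they are.

Things in the scene. Friction and masses are not known exactly. Their poses are not given: they have to be found in the camera images.
- photometer: Bench photometer, fixed, 240 (x) x 200 (y) x 90 mm high; origin at the centre of its underside. Its x axis points from the front to the back. The front part (x from -120 to +30 mm) is a flat white deck 45 mm high; the back part (x from +30 to +120 mm) is the grey optical head, 90 mm high, with the display on top. The scale strip with the two clips lies on the deck along x, at y = -64 mm.
- shutter: Shutter slide on the deck, axes parallel to the photometer's. Origin: centre of its black upright grip post, diameter 24 mm, from 31 mm below to 27 mm above. Shut, it is at (-30, 0, 87) mm in the photometer's frame, 60 mm in front of the head's face. It slides only along the photometer's -x (out, to the front), 70 mm to its stop; a spring pulls it shut: 5 N when shut, 11 N at 55 mm out.
- post_top (a point): Centre of the flat top of the shutter's black grip post, 27 mm above the post's centre. The post stands on a steel carriage 32 x 34 mm, its top 58 mm below this point; a flat steel blade 24 mm wide runs low from the carriage into the head. It moves with the shutter.
- pointer_tip (a point): Tip of the red pointer bar (5 mm wide in x) that sticks out from the shutter's carriage towards the scale; the tip lies 47 mm from the post's axis towards the photometer's -y and 36 mm below the post's centre. It moves with the shutter.
- clip_green: The green clip on the scale: the mark to pull to. Fixed, 7 (x) x 30 (y) x 11 mm high; origin at the centre of its underside on the deck, axes parallel to the photometer's. The pointer is level with it when both have the same x in the photometer's frame. It stands 19 to 56 mm in front of the shut pointer; the pointer passes beside it without touching.
- clip_yellow: The yellow clip on the same scale, same size; not the mark. It may stand in front of or behind the green one.
- zero_pod: Zeroing pod, fixed, a grey box 80 x 80 x 34 mm, origin at the centre of its underside. The plunger stands at its centre. It may be to the left or to the right of the photometer.
- plunger (a joint): Travel of the plunger in m: 0 is up, 0.015 is fully down at its stop. It springs back up; about 3 N to start it and 8 N at the stop.
- plunger_top (a point): Centre of the top of the plunger's blue round head, diameter 36 mm, 10 mm thick, 68 mm above the bench when up; moves with it.
- amber_bottle: Loose brown glass bottle, diameter 60, height 130 mm; origin at the centre of its underside. Leave alone.
- white_bottle: Loose white plastic bottle with a blue cap, diameter 70, height 170 mm; origin at the centre of its underside. Leave alone.
- beaker: Loose glass beaker, diameter 68, height 90 mm; origin at the centre of its underside. Leave alone.

How it is judged:
On the way, in this order (a step that is already met when the one before it is completed fails the run):
1. the plunger is pressed down to its stop while the shutter is shut (value of joint plunger above 0.0132 m and distance of shutter from where it was at the start of the episode below 0.006 m), for 0.1 s.
2. the plunger is up again, the shutter still shut (value of joint plunger below 0.003 m and distance of shutter from where it was at the start of the episode below 0.006 m), for 0.1 s.
At the end, for the whole second after the job is handed in: The fingers hold the shutter still (over 2 N on it, under 10 mm/s, no other thing bearing on it), the red pointer within 4 mm of the middle of the green clip along the scale; the plunger is up (within 3 mm); bottles and beaker stand upright within 30 mm of their starts (x of pointer_tip in the frame of clip_green between -0.004 and 0.004 m and linear speed of shutter below 0.01 m/s and contact force between the fingers and shutter above 2 N and value of joint plunger below 0.003 m and contact force between each of amber_bottle, white_bottle, beaker and shutter below 0.5 N and distance of each of amber_bottle, white_bottle, beaker from where it was at the start of the episode below 0.03 m and angle between each of amber_bottle, white_bottle, beaker's own z axis and vertical below 0.2 rad); the arm keeps its last pose, push and grip.
It fails at once if the amber bottle is pushed away or tipped (distance of amber_bottle from where it was at the start of the episode above 0.03 m or angle between amber_bottle's own z axis and vertical above 0.3 rad).
It fails at once if the white bottle is pushed away or tipped (distance of white_bottle from where it was at the start of the episode above 0.03 m or angle between white_bottle's own z axis and vertical above 0.3 rad).
It fails at once if the beaker is pushed away or tipped (distance of beaker from where it was at the start of the episode above 0.03 m or angle between beaker's own z axis and vertical above 0.3 rad).
It also fails if it takes over 43 s, if anything falls off the work surface, if the arm or the gripper's body presses on something with over 40 N, if the wrist force passes 120 N, or if a joint passes its speed limit or range.

## Working session

There is one attempt and no reset: what is moved stays moved. The work goes in short steps, each a Python script; the robot and the scene stay as the last script left them, time stands still between calls to the robot, and variables do not carry over. Pictures are saved under pics/ and viewed, at most 10 in all, crops included, and the job is handed in when it is done.

```bash
mkdir -p pics; cat > h.py <<'E'
import numpy as np, cv2, pickle
from plant import robot
def grab(n):
    f=robot.grab_frame(n); f['R']=np.array(f['R']); f['t']=np.array(f['t']); return f
def save(f,fn): cv2.imwrite('pics/'+fn,f['image'][:,:,::-1])
def ray(f,u,v,z):
    """pixel -> world point on plane of height z"""
    d=f['R'].T@np.array([(u-f['cx'])/f['fx'],(v-f['cy'])/f['fy'],1]); c=-f['R'].T@f['t']
    return c+d*(z-c[2])/d[2]
def pts(f):
    v,u=np.indices(f['range_z'].shape); Z=f['range_z']
    P=np.stack([(u-f['cx'])/f['fx']*Z,(v-f['cy'])/f['fy']*Z,Z],-1)
    return (P-f['t'])@f['R']
E
python3 - <<'E'
from h import *
s=robot.sense(); print(s['t'],s['tcp_pos'],s['tcp_rot'],robot.nose_length)
for n in('scene','top'):
    f=grab(n); save(f,n+'.png'); pickle.dump(f,open(n+'.pkl','wb')); print(n,-f['R'].T@f['t'],f['R'].round(2).tolist(),f['fx'])
E
```

```text
0.0 [ 0.20114154 -0.64374537  0.24126883] [-3.13963123e+00  4.80486594e-05  3.02832407e-01] 0.011
scene [1.32303301 0.46771131 0.82024398] [[-0.49, 0.87, -0.02], [0.56, 0.31, -0.77], [-0.66, -0.39, -0.64]] 495.4770825553294
top [0.47675896 0.03220136 0.9690315 ] [[-0.01, -1.0, -0.0], [-0.99, 0.02, -0.12], [0.12, 0.0, -0.99]] 433.619090083749
```

View pics/top.png

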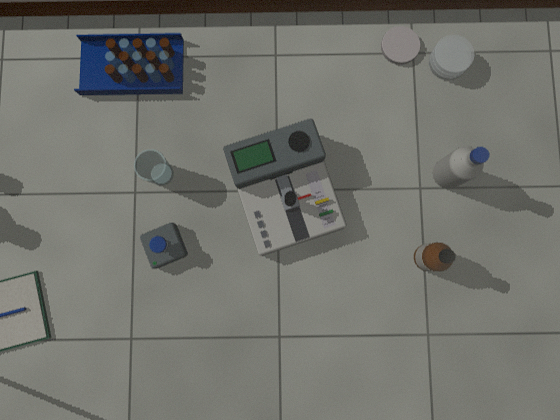

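View pics/scene.png

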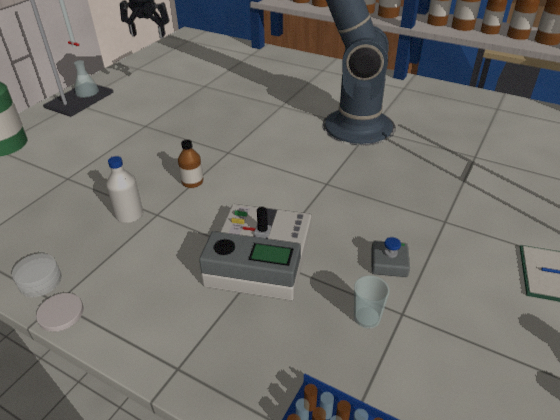

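The top view shows the post at about (290,198), pointer at (305,196), yellow clip at (322,201), green clip at (326,213), blue plunger at (158,244) and the head around (275,153). The bottles are on the right and the beaker at (155,167).

```bash
python3 - <<'E'
from h import *
f=pickle.load(open('top.pkl','rb')); s=pickle.load(open('scene.pkl','rb'))
def blobs(f,lo,hi,box,z,name):
    h=cv2.cvtColor(f['image'],cv2.COLOR_RGB2HSV); m=cv2.inRange(h,lo,hi); k=np.zeros_like(m); x0,y0,x1,y1=box; k[y0:y1,x0:x1]=m[y0:y1,x0:x1]
    n,l,st,c=cv2.connectedComponentsWithStats(k)
    P=pts(f)
    for i in range(1,n):
        if st[i,4]>=8: print(name,c[i].round(1),st[i,2:].tolist(),ray(f,*c[i],z).round(4),'depth med',np.median(P[l==i],0).round(3))
blobs(f,(100,120,40),(130,255,255),(130,220,190,270),.068,'plungerT')
blobs(s,(100,120,40),(130,255,255),(375,230,410,255),.066,'plungerS')
blobs(f,(0,0,0),(180,255,45),(275,180,302,212),.114,'postT')
blobs(s,(0,0,0),(180,255,45),(250,200,275,240),.09,'postS')
b=(295,180,345,230)
blobs(f,(0,120,60),(8,255,255),b,.051,'red'); blobs(f,(170,120,60),(180,255,255),b,.051,'red')
blobs(f,(18,120,60),(35,255,255),b,.056,'yel'); blobs(f,(50,80,30),(90,255,255),b,.056,'grn')
P=pts(f); box=np.zeros(P.shape[:2],bool); box[110:265,215:350]=1
for zl,zh in((.08,.1),(.036,.056),(.03,.1)):
    Q=P[box&(P[...,2]>zl)&(P[...,2]<zh)]; print(zl,len(Q),np.median(Q[:,2]),cv2.minAreaRect(Q[:,:2].astype(np.float32)))
box[:]=0; box[215:275,135:195]=1
Q=P[box&(P[...,2]>.028)&(P[...,2]<.04)]; print('pod',cv2.minAreaRect(Q[:,:2].astype(np.float32)))
a=f['image'][110:265,215:350,::-1]; cv2.imwrite('pics/crop.png',cv2.resize(a,None,fx=4,fy=3.87,interpolation=cv2.INTER_CUBIC))
E
```

```text
plungerT [157.2 244. ] [17, 17, 208] [0.529 0.292 0.068] depth med [0.529 0.292 0.068]
plungerS [392.2 243.5] [16, 12, 162] [0.5328 0.2922 0.066 ] depth med [0.535 0.293 0.068]
postT [289.8 198.1] [11, 15, 109] [0.6138 0.0155 0.114 ] depth med [0.614 0.015 0.114]
postS [262.1 218.6] [12, 25, 243] [0.6211 0.0169 0.09  ] depth med [0.626 0.019 0.093]
red [304.2 196.2] [13, 6, 27] [ 0.6276 -0.0166  0.051 ] depth med [ 0.627 -0.018  0.054]
yel [321.6 200.7] [14, 7, 45] [ 0.6166 -0.053   0.056 ] depth med [ 0.616 -0.054  0.057]
grn [326.4 212.3] [13, 6, 35] [ 0.5914 -0.0626  0.056 ] depth med [ 0.592 -0.064  0.057]
0.08 4040 0.09121403966036212 ((0.6827185153961182, 0.03508593887090683), (0.16183993220329285, 0.19997373223304749), 17.908226013183594)
0.036 6189 0.045934850140816726 ((0.6040897965431213, 0.010568112134933472), (0.15365339815616608, 0.20055261254310608), 17.44025993347168)
0.03 10620 0.048178087765253855 ((0.6455697417259216, 0.023620381951332092), (0.24076475203037262, 0.2004275918006897), 17.537975311279297)
pod ((0.5281602740287781, 0.29157766699790955), (0.0799957886338234, 0.08015396445989609), 21.988067626953125)
```

View pics/crop.png

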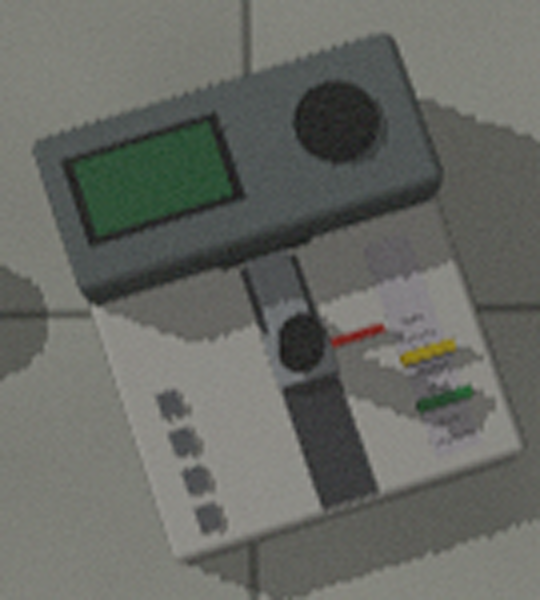

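```bash
python3 - <<'E'
from h import *
p=robot.sense()['tcp_pos']
robot.move_straight([p[0],p[1],.33],vel=.3)
o=[np.pi,0,.305]
robot.goto([.530,.292,.30],o); robot.grip(0,strength=40)
robot.move_straight([.530,.292,.095],vel=.2)
print(robot.sense()['t'])
print(robot.move_straight([.530,.292,.055],vel=.03,contact_N=20))
for i in range(3):
    robot.sleep(.15); s=robot.sense(); print(s['t'],s['tcp_pos'],s['wrist_force'])
f=grab('scene'); save(f,'press.png')
h=cv2.cvtColor(f['image'],cv2.COLOR_RGB2HSV)
E
```

```text
5.9417
True
7.0833 [0.53002382 0.29199722 0.06425714] [-2.08540107 -1.45364461  7.84532844]
7.2333 [0.5300079  0.29202196 0.06426009] [-1.49290568 -1.04526134  6.5587709 ]
7.3833 [0.53002383 0.29196845 0.06423915] [-1.75275414 -0.87219299  7.4777688 ]
```

```bash
python3 - <<'E'
from h import *
robot.move_straight([.530,.292,.0625],vel=.02); robot.sleep(.3)
s=robot.sense(); print(s['t'],s['tcp_pos'],s['wrist_force'])
robot.move_straight([.530,.292,.11],vel=.08); robot.sleep(.3)
robot.move_straight([.530,.292,.25],vel=.25)
f=grab('scene'); P=pts(f)
h=cv2.cvtColor(f['image'],cv2.COLOR_RGB2HSV); m=cv2.inRange(h,(100,120,40),(130,255,255))>0; m[:230]=0;m[255:]=0;m[:,:375]=0;m[:,410:]=0
print('plunger',np.median(P[m],0),P[m][:,2].max())
o=[np.pi,0,.306]
robot.grip(1.0)
robot.goto([.617,.0146,.20],o)
robot.move_straight([.617,.0146,.087],vel=.12)
robot.grip(0,strength=60)
s=robot.sense(); print(s['t'],s['tcp_pos'],s['wrist_force'],s['opening'],s['gripper_force'])
for n in('top','scene'):
    f=grab(n); save(f,n+'2.png')
a=cv2.imread('pics/top2.png')[110:265,215:350]; b=cv2.imread('pics/scene2.png')[190:310,190:330]
cv2.imwrite('pics/both2.png',np.hstack([cv2.resize(a,(400,460)),cv2.resize(b,(400,460))]))
E
```

```text
7.9833 [0.53004998 0.29206947 0.0640597 ] [-3.64515275 -3.19975086 13.84936555]
plunger [0.53449    0.29231764 0.06766061] 0.07152267256580351
13.3917 [0.61696542 0.01496315 0.08742038] [-1.07548957  0.76126464  3.01977371] 0.2687845942723279 58.601587414741516
```

View pics/both2.png

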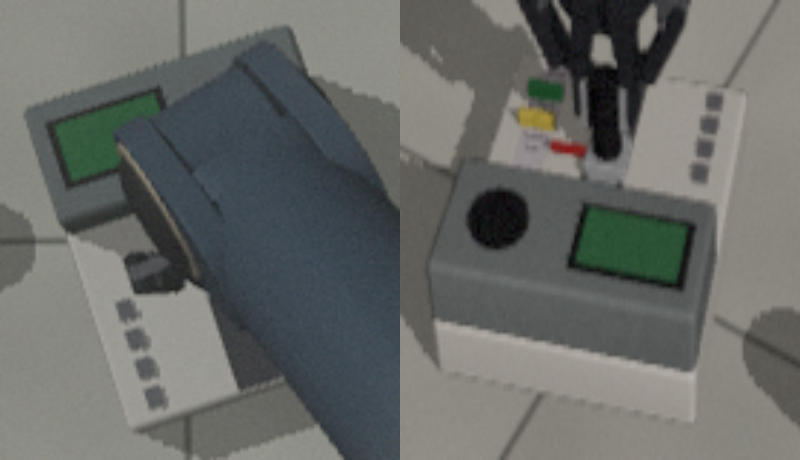

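The plunger bottomed and came back up. The scene view shows the fingers closed on the post, with the red pointer beside the carriage and both clips visible (about 190+45, 190+30). Now I'll pull 48 mm and measure.

```bash
cat >> h.py <<'E'
PSI=np.radians(17.55); C=np.array([.6456,.0236]); X=np.array([np.cos(PSI),np.sin(PSI)]); Y=np.array([-X[1],X[0]])
def meas(f):
    h=cv2.cvtColor(f['image'],cv2.COLOR_RGB2HSV); h[:190]=0;h[240:]=0;h[:,:215]=0;h[:,265:]=0
    for n,lo,hi,z in(('red',(0,120,60),(8,255,255),.052),('yel',(18,120,60),(35,255,255),.053),('grn',(50,80,30),(90,255,255),.053)):
        m=cv2.inRange(h,lo,hi)
        if n=='red': m|=cv2.inRange(h,(170,120,60),(180,255,255))
        k,l,st,c=cv2.connectedComponentsWithStats(m)
        if k<2: print(n,'none'); continue
        i=1+st[1:,4].argmax(); q=ray(f,*c[i],z)[:2]-C; d=np.median(pts(f)[l==i],0); e=d[:2]-C
        print(n,c[i].round(1),st[i,2:],'ray x,y',(q@X).round(4),(q@Y).round(4),'depth x,y,z',(e@X).round(4),(e@Y).round(4),d[2].round(3))
E
python3 - <<'E'
from h import *
f=grab('scene'); meas(f)
p=robot.sense()['tcp_pos'].copy(); t=p.copy(); t[:2]-=.048*X
robot.move_straight(t,vel=.04); robot.sleep(.4)
s=robot.sense(); d=s['tcp_pos']-p; print(s['t'],d[:2]@X,d[:2]@Y,d[2],s['wrist_force'],s['opening'],s['gripper_force'])
f=grab('scene'); meas(f); save(f,'scene3.png')
cv2.imwrite('pics/c3.png',cv2.resize(cv2.imread('pics/scene3.png')[190:250,205:285],(800,600),interpolation=cv2.INTER_CUBIC))
E
```

```text
red [248.6 228.4] [12  4 28] ray x,y -0.0283 -0.033 depth x,y,z -0.0273 -0.0334 0.053
yel [237.2 220.5] [13  6 54] ray x,y -0.0485 -0.0656 depth x,y,z -0.0481 -0.0649 0.054
grn [240.4 213.2] [12  5 50] ray x,y -0.0755 -0.0653 depth x,y,z -0.075 -0.0655 0.054
15.2917 -0.04463826603421414 6.773462655793559e-05 5.1324642507094564e-05 [ 9.2449172   3.83312052 -5.51992733] 0.26767824327791356 58.964629769325256
red [253.7 215.8] [12  3 29] ray x,y -0.0733 -0.0321 depth x,y,z -0.0722 -0.0311 0.053
yel [237.1 220.6] [13  6 53] ray x,y -0.048 -0.0658 depth x,y,z -0.0478 -0.0659 0.054
grn [240.5 213.1] [12  5 49] ray x,y -0.0757 -0.0652 depth x,y,z -0.0752 -0.0657 0.054
```

View pics/c3.png

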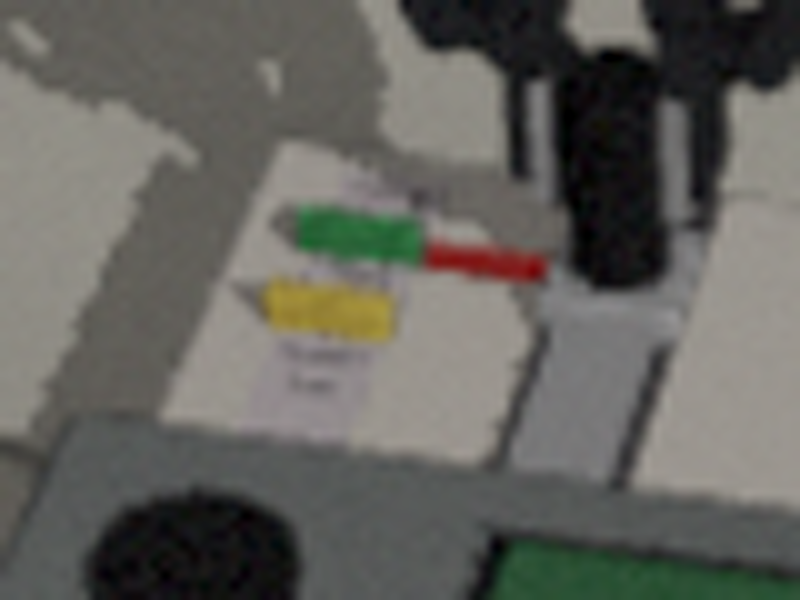

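The red pointer is just short of the green clip's middle, about 2.7 mm by both measurements. The arm yields about 3.4 mm to the spring, so I'll command past the mark to correct for that.

```bash
python3 - <<'E'
from h import *
p=robot.sense()['tcp_pos'].copy(); t=p.copy(); t[:2]-=(.0028+.0035)*X
robot.move_straight(t,vel=.02); robot.sleep(.5)
s=robot.sense(); d=s['tcp_pos']-p; print(s['t'],d[:2]@X,d[2],s['wrist_force'],s['opening'],s['gripper_force'])
f=grab('scene'); meas(f)
robot.sleep(.5); print((robot.sense()['tcp_pos']-p)[:2]@X)
E
```

```text
16.1417 -0.0028793603668819884 1.0131191465756473e-06 [ 8.5864497   3.39551706 -5.59973356] 0.26605380540560636 59.112330079078674
red [253.6 215. ] [12  3 28] ray x,y -0.0762 -0.0331 depth x,y,z -0.0756 -0.0334 0.052
yel [237.2 220.7] [13  6 52] ray x,y -0.048 -0.0655 depth x,y,z -0.0479 -0.0649 0.054
grn [240.5 213.1] [12  5 49] ray x,y -0.0757 -0.0652 depth x,y,z -0.0752 -0.0658 0.053
-0.002886271618458881
```

Pointer and green clip now agree to about 0.5 mm, and the slide is steady.

```bash
python3 -c "
from plant import robot
print(robot.close_job())"
```

```text
the job is handed in; nothing more can be done
None
```

The job is handed in: the plunger was pressed to its stop and came back up with the shutter shut, and the arm is still holding the post steady with the red pointer about 0.5 mm from the green clip's middle; the judge's verdict was not shown.

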